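Heft the tip bins and empty only the loaded ones into their feed lanes

TASK

Some of the four covered tip bins on the feed rack still hold a steel guide block (70 x 44 x 20 mm, about half a kilo); the others are empty and must stay shut to stay clean. Find out which are loaded by their weight, easing each up by its front handle no more than about 10 degrees; tip only the loaded ones right up, so that their blocks slide out into the lanes behind, and let every bin down shut again. Do not disturb the tip box and the wash bottle.

Things in the scene. Friction and masses are not known exactly. Their poses are not given: they have to be found in the camera images.
- feed_rack: the fixed white and aluminium feed rack, 225 mm deep, 340 mm wide (fixed to the table): a 94 mm high pedestal at its front carries four grey covered tip bins side by side, 80 mm apart, and four polished steel lanes slope down behind them. Origin: on the table, under the middle of the row of bins, 80 mm behind the bins' front faces and 30 mm in front of the hinge rod; x points from the front (handle side) to the back (lanes), y to the left along the row, z up
- bin_1 (a joint): tilt of tip bin 1 (first from the left seen from the handle side), rad: 0 = level and shut, grows as the front is lifted, stop at 1.05. The bin (66 wide, 110 deep, 58 high, mm, opaque, with a fixed cover) hinges on a rod at its rear bottom edge; it falls back shut by itself when let go from any tilt. Its mouth is at the rear, behind a light hanging dust flap that opens by itself as the bin tips
- bin_2 (a joint): tilt of tip bin 2 (second from the left seen from the handle side), rad: 0 = level and shut, grows as the front is lifted, stop at 1.05. The bin (66 wide, 110 deep, 58 high, mm, opaque, with a fixed cover) hinges on a rod at its rear bottom edge; it falls back shut by itself when let go from any tilt. Its mouth is at the rear, behind a light hanging dust flap that opens by itself as the bin tips
- bin_3 (a joint): tilt of tip bin 3 (third from the left seen from the handle side), rad: 0 = level and shut, grows as the front is lifted, stop at 1.05. The bin (66 wide, 110 deep, 58 high, mm, opaque, with a fixed cover) hinges on a rod at its rear bottom edge; it falls back shut by itself when let go from any tilt. Its mouth is at the rear, behind a light hanging dust flap that opens by itself as the bin tips
- bin_4 (a joint): tilt of tip bin 4 (rightmost seen from the handle side), rad: 0 = level and shut, grows as the front is lifted, stop at 1.05. The bin (66 wide, 110 deep, 58 high, mm, opaque, with a fixed cover) hinges on a rod at its rear bottom edge; it falls back shut by itself when let go from any tilt. Its mouth is at the rear, behind a light hanging dust flap that opens by itself as the bin tips
- bin_1_handle (a point): middle of the steel handle bar of bin 1: bar 9 mm thick, along the rack's y, clear width between its end arms 48 mm, standing 38 mm in front of the bin's front face; from the hinge axis it lies 148 mm to the front and 46 mm up while the bin is level. Free below and in front: a fingertip can be hooked under it, or it can be pinched from above. To raise an empty bin a little takes about 1.2 N straight up on the bar, a loaded bin 3 to 4.2 N
- bin_1_hinge (a point): hinge axis of bin 1 (along the rack's y, 97 mm above the table), middle of the bin's width
- bin_2_handle (a point): middle of the steel handle bar of bin 2: bar 9 mm thick, along the rack's y, clear width between its end arms 48 mm, standing 38 mm in front of the bin's front face; from the hinge axis it lies 148 mm to the front and 46 mm up while the bin is level. Free below and in front: a fingertip can be hooked under it, or it can be pinched from above. To raise an empty bin a little takes about 1.2 N straight up on the bar, a loaded bin 3 to 4.2 N
- bin_2_hinge (a point): hinge axis of bin 2 (along the rack's y, 97 mm above the table), middle of the bin's width
- bin_3_handle (a point): middle of the steel handle bar of bin 3: bar 9 mm thick, along the rack's y, clear width between its end arms 48 mm, standing 38 mm in front of the bin's front face; from the hinge axis it lies 148 mm to the front and 46 mm up while the bin is level. Free below and in front: a fingertip can be hooked under it, or it can be pinched from above. To raise an empty bin a little takes about 1.2 N straight up on the bar, a loaded bin 3 to 4.2 N
- bin_3_hinge (a point): hinge axis of bin 3 (along the rack's y, 97 mm above the table), middle of the bin's width
- bin_4_handle (a point): middle of the steel handle bar of bin 4: bar 9 mm thick, along the rack's y, clear width between its end arms 48 mm, standing 38 mm in front of the bin's front face; from the hinge axis it lies 148 mm to the front and 46 mm up while the bin is level. Free below and in front: a fingertip can be hooked under it, or it can be pinched from above. To raise an empty bin a little takes about 1.2 N straight up on the bar, a loaded bin 3 to 4.2 N
- bin_4_hinge (a point): hinge axis of bin 4 (along the rack's y, 97 mm above the table), middle of the bin's width
- liner_1: thin steel liner on the floor of bin 1, 106 x 60 mm, moving with the bin; a block, if there is one, lies on it unseen. Origin on the hinge axis; x to the rear along the bin's floor, z up from it
- lane_1: fixed steel lane behind bin 1: open channel 115 mm long, 62 mm wide inside, sloping 38 degrees down to the rear and closed by a stop 24 mm high at its low end. Origin: middle of its upper end, just behind and below the hinge; x points down the slope
- liner_2: thin steel liner on the floor of bin 2, 106 x 60 mm, moving with the bin; a block, if there is one, lies on it unseen. Origin on the hinge axis; x to the rear along the bin's floor, z up from it
- lane_2: fixed steel lane behind bin 2: open channel 115 mm long, 62 mm wide inside, sloping 38 degrees down to the rear and closed by a stop 24 mm high at its low end. Origin: middle of its upper end, just behind and below the hinge; x points down the slope
- liner_3: thin steel liner on the floor of bin 3, 106 x 60 mm, moving with the bin; a block, if there is one, lies on it unseen. Origin on the hinge axis; x to the rear along the bin's floor, z up from it
- lane_3: fixed steel lane behind bin 3: open channel 115 mm long, 62 mm wide inside, sloping 38 degrees down to the rear and closed by a stop 24 mm high at its low end. Origin: middle of its upper end, just behind and below the hinge; x points down the slope
- liner_4: thin steel liner on the floor of bin 4, 106 x 60 mm, moving with the bin; a block, if there is one, lies on it unseen. Origin on the hinge axis; x to the rear along the bin's floor, z up from it
- lane_4: fixed steel lane behind bin 4: open channel 115 mm long, 62 mm wide inside, sloping 38 degrees down to the rear and closed by a stop 24 mm high at its low end. Origin: middle of its upper end, just behind and below the hinge; x points down the slope
- tip_box: bystander: loose white box with a closed lid, 89 x 121 x 66 mm, in front of the rack to the right; origin under its centre
- wash_bottle: bystander: loose white squeeze bottle, about 60 mm across, 210 mm high, to the left of the rack; origin under its centre

How it is judged:
By the outcome, as a careful person would: the job done as asked, in the order asked, and still so for the second after the job is handed in, with the robot touching nothing.
It also fails if it takes over 67 s, if anything falls off the work surface, if the arm or the gripper's body presses on something with over 40 N, if the wrist force passes 120 N, or if a joint passes its speed limit or range.

ROBOT

A 6-joint arm with a two-finger parallel gripper is mounted at the origin on a cart in front of the work surface, level with it; the furniture and walls round the work are solid. World frame = base frame: x ahead of the robot, y to its left, z up, the work surface at z = 0. Lengths are in m, angles in degrees, forces in N, time in s.
With the tool pointing down it reaches from about 0.4 to 0.825 m from the base axis. Payload 7 kg.
Tool frame: the origin (TCP) lies at the very end of the fingers, on their centre line; the grasp point (between the pads) lies behind it (r.grasp_offset is the z of the grasp point in the tool frame, in m); z points along the fingers, y is the direction in which the jaws open and shut (so a half turn about z gives the same grasp; the last joint's range is limited). The gripper opens to 88 mm and grips with 3 to 60 N. Pads are 19 mm wide; open, the fingers measure 130 mm over their backs; the gripper's body (78 mm by 193 mm) begins 47 mm behind the grasp point.
Start: joints at [87.382, 20.546, 0.682, 0, -70.136, -16.507], TCP at [0.221, 0.638, 0.227] pointing down, gripper open.
Joint ranges: [-176.03, 176.03], [-82.01, 121.73], [-58.28, 71.71], [-173.87, 95.51], [-174.79, -0.11], [-173.66, 173.66]. Speed limits (degrees/s): [136.94, 136.94, 172.46, 180, 180, 180].

INTERFACE

Orientations are given as [roll, pitch, yaw] about the fixed x, y, z axes, in that order (R = Rz(yaw) Ry(pitch) Rx(roll)).
In Python, from plant import r gives the robot as it stands. The module is installed in compiled form; this text tells all that it offers.
- The arm moves only by the tool servo_tool, never from a script. Its argument "targets" is a list of rows, each an object of numbers: "dx", "dy", "dz": the shift along the world's x, y, z in cm; "spin": the turn about the world's z in rad; "grip": the opening in per cent of the stroke, from 0 (shut) to 100 (fully open). A call has exactly 10 rows; each row is the pose to reach, as a shift and turn from the pose commanded when the call began; what a row does not reach only later rows make up. A row lasts 1/12 s, in which the tool goes at most 41.7 mm and 7.16 degrees, less where a joint would pass 70% of its speed; a pose out of reach is approached as far as the arm can. A call with a gripper value outside its range is refused whole. The fingers move at their own pace and stop on an object; "squeeze" is the grip in N (left out, the last holds). Time passes only in rows, so rows that repeat a pose let the fingers close, or fill a call up. It gives the time, the measured TCP pose, the force and the opening at its end, in the units of the state.
- r.get_state(): the state, without advancing time (a new reading comes with each control period).
- r.capture(name): name is "side" or "top" or "wrist"; returns the picture (384x512x3 uint8, blue, green, red); there is no depth.
- r.get_calibration(name): a dict with "K" (3x3 intrinsics, pixels), "extrinsics" (4x4, takes a point from camera to world coordinates). Camera axes: x right, y down, z forward; pixel columns grow to the right and rows downward; lengths in m; the calibration is good to about 2 mm. A picture is of the moment at which its call begins: read the wrist's pose just before it. get_calibration takes no time and is no camera call; for the wrist camera it gives the pose at the moment of the call.
- r.close_job(): hands the job in, once; it reports no verdict.
Trained networks look in the newest picture that a camera, given by its name, has taken for a name from the list of things; names that differ only in an ending like _2 or _b are one class to them, and where a whole thing is asked for, a point or a joint stands for the part that bears it (a point fixed in the world has none). Each returns a list of dicts, best first, with "p" (0 to 1); they miss things now and then, are a little off and sometimes report something else, mostly with a low value. They report only what shows in the picture. A call takes as long as a camera call.
- r.cut_out(name, camera): "mask" (384x512 bool, what is visible of it) and "extent" ([left, top, right, bottom] in pixels, round what is visible of it).
The state is a dict: "time_s": time; "joints": joint angles; "qd": joint speeds; "joint_torque": joint torques, N m; "tcp_pos": TCP position; "eef_rot": TCP orientation; "contact_force": force on the tool from outside, world axes, zero at the start; "moment": the same for the moment, N m; "gripper_width": finger opening in m.
Only numpy, scipy, OpenCV 4.12 (cv2) and the standard library are available. Lean on these libraries where they do the work, as an engineer would, in place of code of your own. Each camera call takes 0.05 s, during which the arm holds its last target. There are 200 camera calls.

## Working session

There is one attempt and no reset: what is moved stays moved. The work goes in short steps, Python scripts to look and compute and a tool call to move; the robot and the scene stay as the last step left them, time stands still between calls to the robot, and variables do not carry over. Pictures are saved under pics/ and viewed, about 8 in all and at most 12, crops included, and the job is handed in when it is done.

Besides the shell and the picture viewer there is one more tool, called after "Call:" in YAML: its name, and indented under it one key for each argument. servo_tool: Moves the arm, as the interface text tells. Its arguments: {"type":"object","properties":{"targets":{"type":"array"},"squeeze":{"type":"number"}},"required":["targets"]}

```bash
mkdir -p pics
python3 - <<'E'
from plant import r
import cv2,numpy as np
np.set_printoptions(precision=4,suppress=True)
s=r.get_state();print({k:s[k] for k in('time_s','tcp_pos','eef_rot','contact_force','gripper_width')},r.grasp_offset)
ims=[]
for c in('side','top','wrist'):
    im=r.capture(c);cv2.imwrite(f'pics/{c}0.png',im)
    k=r.get_calibration(c);print(c,np.array(k['K']).tolist());print(np.array(k['extrinsics']))
    for n in('feed_rack','bin_1_handle','tip_box','wash_bottle'):
        print(n,[(round(d['p'],2),d['extent']) for d in r.cut_out(n,c)][:5])
    ims.append(im)
a=np.hstack(ims[:2]);cv2.imwrite('pics/a.png',cv2.resize(a,(800,300)))
E
```

```text
{'time_s': 0.0, 'tcp_pos': array([0.221 , 0.6373, 0.2256]), 'eef_rot': array([179.9047,  -0.0077, -19.1317]), 'contact_force': array([0.3493, 1.1228, 0.0607]), 'gripper_width': 0.08765799483846934} -0.0188
side [[350.39983949795027, 0.0, 256.07431420637295], [0.0, 350.39983949795027, 191.4052517135116], [0.0, 0.0, 1.0]]
[[-0.0205  0.8523 -0.5226  1.0165]
 [ 0.9998  0.016  -0.0131  0.326 ]
 [-0.0028 -0.5228 -0.8525  0.9031]
 [ 0.      0.      0.      1.    ]]
feed_rack [(0.85, [176.3, 150.9, 320.3, 300.0])]
bin_1_handle [(0.58, [261.4, 149.5, 308.1, 212.0]), (0.45, [204.3, 171.6, 249.0, 236.9])]
tip_box [(0.62, [138.2, 145.5, 186.3, 182.6])]
wash_bottle [(0.85, [350.6, 166.5, 386.3, 211.7])]
top [[471.82965887064904, 0.0, 253.37438562190414], [0.0, 471.82965887064904, 188.70465131486517], [0.0, 0.0, 1.0]]
[[ 0.0149 -0.9815  0.1907  0.2922]
 [-0.9998 -0.0124  0.0141  0.2929]
 [-0.0115 -0.1909 -0.9815  1.4338]
 [ 0.      0.      0.      1.    ]]
feed_rack [(0.79, [193.7, 120.4, 327.1, 231.7])]
bin_1_handle [(0.85, [207.9, 173.3, 248.4, 231.3])]
tip_box [(0.79, [329.9, 233.1, 373.7, 265.9])]
wash_bottle [(0.78, [131.9, 190.5, 164.0, 221.2])]
wrist [[291.6517901346571, 0.0, 261.677639912551], [0.0, 291.6517901346571, 191.29200872503677], [0.0, 0.0, 1.0]]
[[-0.3279 -0.9147 -0.2362  0.2859]
 [-0.9447  0.3173  0.0827  0.6153]
 [-0.0007  0.2503 -0.9682  0.3852]
 [ 0.      0.      0.      1.    ]]
feed_rack []
bin_1_handle []
tip_box []
wash_bottle []
```

View pics/side0.png

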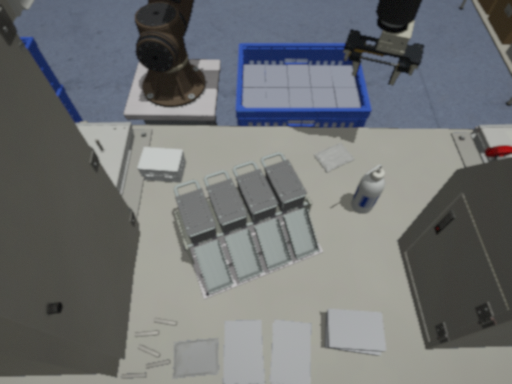

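View pics/top0.png

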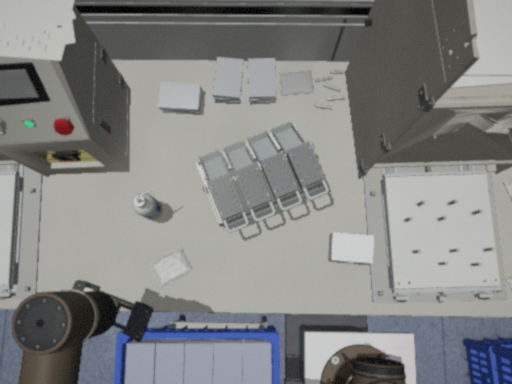

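The side view shows the rack with the lanes towards the camera, bin tops at (200,215), (227,203), (257,192) and (288,183), the tip box at (162,163) and the bottle at (369,190). In the top view the handles are on the robot side, at about (237,227), (264,217), (292,205) and (318,192). I'll enlarge that area for accurate pixels.

Run:
```python
import cv2
im=cv2.imread('pics/top0.png');c=im[120:245,190:340]
c=cv2.resize(c,None,fx=4.8,fy=4.8,interpolation=cv2.INTER_CUBIC)
for i in range(0,150,10):
    cv2.line(c,(int(i*4.8),0),(int(i*4.8),6),(0,0,255),1);cv2.putText(c,str(190+i),(int(i*4.8)-10,18),0,.4,(0,0,255),1)
for i in range(0,125,10): cv2.line(c,(0,int(i*4.8)),(6,int(i*4.8)),(0,0,255),1);cv2.putText(c,str(120+i),(8,int(i*4.8)+5),0,.4,(0,0,255),1)
cv2.imwrite('pics/crop.png',c)
```

```text
(no output)
```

View pics/crop.png

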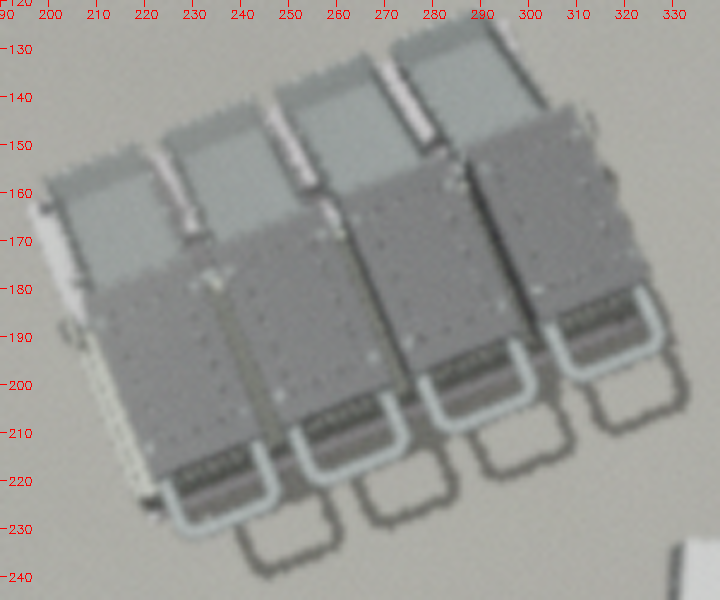

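The crop shows the four bar middles at about image (237.7,226.5), (264.4,216.7), (292.1,205.8) and (318.5,195.0).

```bash
cat > h.py <<'E'
import numpy as np,cv2
from plant import r
np.set_printoptions(precision=4,suppress=True)
def ray(c,uv,z):
    k=r.get_calibration(c);K=np.array(k['K']);T=np.array(k['extrinsics'])
    d=T[:3,:3]@np.linalg.solve(K,[uv[0],uv[1],1]);o=T[:3,3]
    return o+d*(z-o[2])/d[2]
def proj(c,P):
    k=r.get_calibration(c);K=np.array(k['K']);T=np.array(k['extrinsics'])
    q=K@(T[:3,:3].T@(np.array(P)-T[:3,3]));return q[:2]/q[2]
E
python3 - <<'E'
from h import *
P=np.array([ray('top',u,.143) for u in[(237.7,226.5),(264.4,216.7),(292.1,205.8),(318.5,195)]]);print(P)
m=P.mean(0);d=P[0]-P[3];print(m,np.linalg.norm(d)/3);yaw=np.degrees(np.arctan2(d[1],d[0]))-90;print('yaw',yaw)
y=np.radians(yaw);ex=np.array([np.cos(y),np.sin(y),0]);ey=np.array([-ex[1],ex[0],0])
for i in range(4):
    h=m+ey*(.12-.08*i);print(i+1,h,proj('side',h),proj('top',h))
print('origin',m+ex*.118)
for n in('tip_box','wash_bottle'):
    a=r.cut_out(n,'top')[0]['extent'];print(n,ray('top',((a[0]+a[2])/2,(a[1]+a[3])/2),.066 if n=='tip_box' else .1),np.linalg.norm(0))
E
```

```text
[[0.4367 0.353  0.143 ]
 [0.4648 0.28   0.143 ]
 [0.4962 0.2037 0.143 ]
 [0.5275 0.1305 0.143 ]]
[0.4813 0.2418 0.143 ] 0.08008773643239593
yaw 22.18582118081406
1 [0.436  0.3529 0.143 ] [271.1469 155.6607] [237.7181 226.7736]
2 [0.4662 0.2788 0.143 ] [243.4322 164.289 ] [264.8203 216.2068]
3 [0.4964 0.2047 0.143 ] [214.8264 173.1948] [291.7266 205.7163]
4 [0.5266 0.1307 0.143 ] [185.2856 182.3916] [318.4393 195.3013]
origin [0.5905 0.2863 0.143 ]
tip_box [0.3835 0.027  0.066 ] 0.0
wash_bottle [0.4974 0.6136 0.1   ] 0.0
```

Call:
servo_tool:
  targets:
    - {"dx": 2, "dy": -2.7, "dz": 0, "spin": -0.09, "grip": 30}
    - {"dx": 4.4, "dy": -5.9, "dz": 0, "spin": -0.18, "grip": 30}
    - {"dx": 6.8, "dy": -9.2, "dz": -0.5, "spin": -0.28, "grip": 30}
    - {"dx": 9.2, "dy": -12.4, "dz": -1, "spin": -0.37, "grip": 30}
    - {"dx": 11.6, "dy": -15.6, "dz": -1.5, "spin": -0.47, "grip": 30}
    - {"dx": 14, "dy": -18.9, "dz": -2, "spin": -0.57, "grip": 30}
    - {"dx": 16.4, "dy": -22.1, "dz": -2.5, "spin": -0.66, "grip": 30}
    - {"dx": 18.6, "dy": -25.1, "dz": -3.2, "spin": -0.74, "grip": 30}
    - {"dx": 20.3, "dy": -27.4, "dz": -4.2, "spin": -0.81, "grip": 30}
    - {"dx": 21.2, "dy": -28.6, "dz": -4.2, "spin": -0.85, "grip": 30}

```text
time_s: 1.68
tcp_pos: [0.4338, 0.3483, 0.1831]
eef_rot: [179.9, -0.1, -68.2]
contact_force: [-0.5, -0.1, -1.0]
gripper_width: 0.0282
```

```bash
cat >> h.py <<'E'
def force(n=6,cam='top'):
    F=[]
    for _ in range(n):
        im=r.capture(cam);s=r.get_state();F.append(s['contact_force'])
    F=np.array(F);print('t',s['time_s'],'tcp',s['tcp_pos'],s['eef_rot'][2],'w',s['gripper_width'],'F',F.mean(0),'sd',F.std(0));return im
E
python3 - <<'E'
from h import *
force(4)
im=r.capture('wrist');cv2.imwrite('pics/w1.png',im)
h=[.436,.3529,.143]
k=r.get_calibration('wrist')
for n,P in (('bar1',h),('l',[.436-.0091,.3529+.0222,.143]),('rt',[.436+.0091,.3529-.0222,.143])):print(n,proj('wrist',P))
E
```

```text
t 1.8833 tcp [0.4335 0.3517 0.1848] -67.83968397838933 w 0.026174602981288937 F [ 0.2953 -0.4277 -0.0536] sd [0.6366 0.6914 0.4055]
bar1 [259.3435 212.1499]
l [259.4579 242.7592]
rt [259.2223 179.7387]
```

View pics/w1.png

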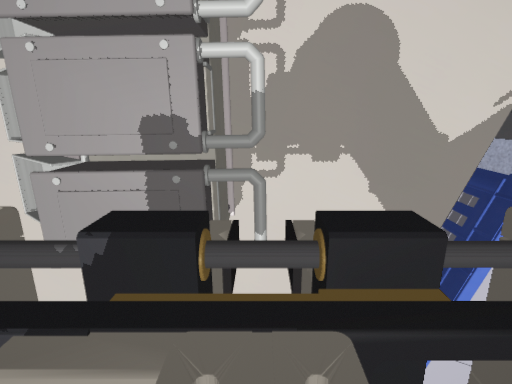

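The wrist picture shows bar 1 at column 261 between the fingers, against a predicted 259, with its upper arm at row 175. It is aligned, so I'll descend, pinch and ease it up about 6°.

Call:
servo_tool:
  targets:
    - {"dz": -2.5, "grip": 30}
    - {"dz": -5, "grip": 30}
    - {"dz": -5.7, "grip": 30}
    - {"dx": 0.28, "dy": 0.11, "dz": -5.7, "grip": 20}
    - {"dx": 0.28, "dy": 0.11, "dz": -5.7, "grip": 0}
    - {"dx": 0.28, "dy": 0.11, "dz": -5.7, "grip": 0}
    - {"dx": 0.28, "dy": 0.11, "dz": -5.7, "grip": 0}
    - {"dx": 0.52, "dy": 0.21, "dz": -4.93, "grip": 0}
    - {"dx": 0.8, "dy": 0.32, "dz": -4.2, "grip": 0}
    - {"dx": 0.8, "dy": 0.32, "dz": -4.2, "grip": 0}
  squeeze: 15

```text
validation failed for argument at $.ta...
```

Run:
```python
from h import *
im=force(9,'side');cv2.imwrite('pics/s1.png',im)
```

```text
t 2.3833 tcp [0.4329 0.352  0.1846] -67.78594282289971 w 0.025980654502579966 F [ 0.1964 -0.0892 -0.0811] sd [0.3504 0.5013 0.6454]
```

Call:
servo_tool:
  targets:
    - {"dx": 0, "dy": 0, "dz": -2.5, "spin": 0, "grip": 30}
    - {"dx": 0, "dy": 0, "dz": -5, "spin": 0, "grip": 30}
    - {"dx": 0, "dy": 0, "dz": -5.7, "spin": 0, "grip": 30}
    - {"dx": 0.28, "dy": 0.11, "dz": -5.7, "spin": 0, "grip": 20}
    - {"dx": 0.28, "dy": 0.11, "dz": -5.7, "spin": 0, "grip": 0}
    - {"dx": 0.28, "dy": 0.11, "dz": -5.7, "spin": 0, "grip": 0}
    - {"dx": 0.28, "dy": 0.11, "dz": -5.7, "spin": 0, "grip": 0}
    - {"dx": 0.52, "dy": 0.21, "dz": -4.93, "spin": 0, "grip": 0}
    - {"dx": 0.8, "dy": 0.32, "dz": -4.2, "spin": 0, "grip": 0}
    - {"dx": 0.8, "dy": 0.32, "dz": -4.2, "spin": 0, "grip": 0}
  squeeze: 15

```text
time_s: 3.22
tcp_pos: [0.4401, 0.3548, 0.1445]
eef_rot: [179.9, 0.0, -67.8]
contact_force: [-9.3, -1.7, 2.4]
gripper_width: 0.0085
```

Run:
```python
from h import *
im=force(8,'side');cv2.imwrite('pics/s1.png',im)
im=cv2.resize(im[120:250,160:330],None,fx=4,fy=4,interpolation=cv2.INTER_CUBIC);cv2.imwrite('pics/s1c.png',im)
```

```text
t 3.6167 tcp [0.4397 0.3546 0.1434] -67.84038292034172 w 0.008480645043876654 F [-8.8682 -0.3835  1.8851] sd [0.5369 0.4761 0.4083]
```

View pics/s1c.png

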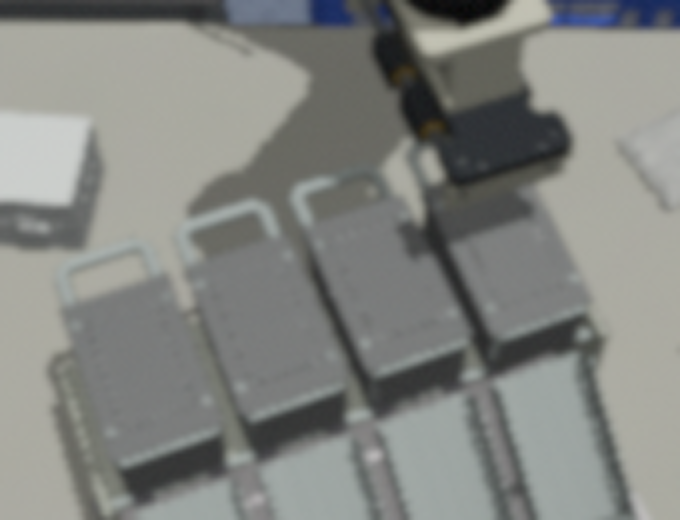

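The gripper is on handle 1 and pushes rearward by about 8 N. I'll relax that horizontal load before I judge the weight.

Call:
servo_tool:
  targets:
    - {"dx": -0.07, "dy": -0.03, "dz": 0, "spin": 0, "grip": 0}
    - {"dx": -0.14, "dy": -0.05, "dz": 0, "spin": 0, "grip": 0}
    - {"dx": -0.14, "dy": -0.05, "dz": 0, "spin": 0, "grip": 0}
    - {"dx": -0.14, "dy": -0.05, "dz": 0, "spin": 0, "grip": 0}
    - {"dx": -0.14, "dy": -0.05, "dz": 0, "spin": 0, "grip": 0}
    - {"dx": -0.14, "dy": -0.05, "dz": 0, "spin": 0, "grip": 0}
    - {"dx": -0.14, "dy": -0.05, "dz": 0, "spin": 0, "grip": 0}
    - {"dx": -0.14, "dy": -0.05, "dz": 0, "spin": 0, "grip": 0}
    - {"dx": -0.14, "dy": -0.05, "dz": 0, "spin": 0, "grip": 0}
    - {"dx": -0.14, "dy": -0.05, "dz": 0, "spin": 0, "grip": 0}

```text
time_s: 4.45
tcp_pos: [0.4393, 0.3545, 0.1426]
eef_rot: [180.0, 0.0, -67.8]
contact_force: [-5.5, 0.7, 0.8]
gripper_width: 0.0083
```

Run:
```python
from h import *
force(8,'side')
```

```text
t 4.85 tcp [0.4393 0.3545 0.1426] -67.83260163310408 w 0.008381644014749601 F [-5.8325  0.5975  0.5791] sd [0.5608 0.4412 0.4662]
```

Call:
servo_tool:
  targets:
    - {"dx": -0.1, "dy": -0.05, "dz": 0, "spin": 0, "grip": 0}
    - {"dx": -0.22, "dy": -0.09, "dz": 0, "spin": 0, "grip": 0}
    - {"dx": -0.22, "dy": -0.09, "dz": 0, "spin": 0, "grip": 0}
    - {"dx": -0.22, "dy": -0.09, "dz": 0, "spin": 0, "grip": 0}
    - {"dx": -0.22, "dy": -0.09, "dz": 0, "spin": 0, "grip": 0}
    - {"dx": -0.22, "dy": -0.09, "dz": 0, "spin": 0, "grip": 0}
    - {"dx": -0.22, "dy": -0.09, "dz": 0, "spin": 0, "grip": 0}
    - {"dx": -0.22, "dy": -0.09, "dz": 0, "spin": 0, "grip": 0}
    - {"dx": -0.22, "dy": -0.09, "dz": 0, "spin": 0, "grip": 0}
    - {"dx": -0.22, "dy": -0.09, "dz": 0, "spin": 0, "grip": 0}

```text
time_s: 5.68
tcp_pos: [0.4395, 0.3546, 0.1432]
eef_rot: [-179.8, 0.0, -67.8]
contact_force: [6.1, 2.0, -3.8]
gripper_width: 0.0082
```

Run:
```python
from h import *
im=force(8,'side');cv2.imwrite('pics/s2.png',im)
```

```text
t 6.0833 tcp [0.4395 0.3546 0.1432] -67.81096364939779 w 0.00815676003888798 F [ 5.8133  2.2072 -4.31  ] sd [0.267  0.6573 0.3549]
```

All three readings give the same moment about the hinge, 0.235 Nm, which is about 1.6 N on the bar. Bin 1 is light, so probably empty. I'll lower it, let go and move to bin 2.

Call:
servo_tool:
  targets:
    - {"dx": -0.22, "dy": -0.09, "dz": -0.75, "spin": 0, "grip": 0}
    - {"dx": -0.43, "dy": -0.18, "dz": -1.5, "spin": 0, "grip": 0}
    - {"dx": -0.43, "dy": -0.18, "dz": -1.5, "spin": 0, "grip": 0}
    - {"dx": -0.43, "dy": -0.18, "dz": -1.5, "spin": 0, "grip": 26}
    - {"dx": -0.43, "dy": -0.18, "dz": -1.5, "spin": 0, "grip": 26}
    - {"dx": -0.43, "dy": -0.18, "dz": -1.5, "spin": 0, "grip": 26}
    - {"dx": -0.43, "dy": -0.18, "dz": 2.0, "spin": 0, "grip": 26}
    - {"dx": -0.43, "dy": -0.18, "dz": 4.2, "spin": 0, "grip": 26}
    - {"dx": 1.1, "dy": -3.9, "dz": 4.2, "spin": 0, "grip": 26}
    - {"dx": 2.59, "dy": -7.59, "dz": 4.2, "spin": 0, "grip": 26}
  squeeze: 8

```text
time_s: 6.92
tcp_pos: [0.4636, 0.2786, 0.1859]
eef_rot: [-179.9, 0.1, -67.6]
contact_force: [0.2, -0.2, -0.7]
gripper_width: 0.023
```

Call:
servo_tool:
  targets:
    - {"dx": 0, "dy": 0, "dz": 0, "spin": 0, "grip": 26}
    - {"dx": 0, "dy": 0, "dz": -2.5, "spin": 0, "grip": 26}
    - {"dx": 0, "dy": 0, "dz": -5, "spin": 0, "grip": 26}
    - {"dx": 0, "dy": 0, "dz": -5.7, "spin": 0, "grip": 26}
    - {"dx": 0, "dy": 0, "dz": -5.7, "spin": 0, "grip": 0}
    - {"dx": 0, "dy": 0, "dz": -5.7, "spin": 0, "grip": 0}
    - {"dx": 0, "dy": 0, "dz": -5.7, "spin": 0, "grip": 0}
    - {"dx": 0.24, "dy": 0.1, "dz": -4.93, "spin": 0, "grip": 0}
    - {"dx": 0.52, "dy": 0.21, "dz": -4.2, "spin": 0, "grip": 0}
    - {"dx": 0.52, "dy": 0.21, "dz": -4.2, "spin": 0, "grip": 0}
  squeeze: 8

```text
time_s: 7.75
tcp_pos: [0.4718, 0.2818, 0.1456]
eef_rot: [-179.6, 0.1, -67.8]
contact_force: [10.0, -0.2, -7.9]
gripper_width: 0.0088
```

```bash
cat >> h.py <<'E'
def weigh(n=8):
    F=[]
    for i in range(n+2):
        im=r.capture('side');s=r.get_state()
        if i>1:F.append(s['contact_force'])
    F=np.mean(F,0);fx=F[0]*.926+F[1]*.377
    print('t',s['time_s'],'tcp',s['tcp_pos'],'w',s['gripper_width'],'F',F,'fx',fx,'eqN',(-fx*.061-F[2]*.142)/.148)
    return im
E
python3 - <<'E'
from h import *
im=weigh();cv2.imwrite('pics/s3.png',im)
E
```

```text
t 8.25 tcp [0.4713 0.2816 0.1444] w 0.008761923693579404 F [10.5427  1.101  -7.9077] fx 10.17766642502601 eqN 3.392232873274388
```

Bin 2 reads about 3.4 N on the bar, so it looks loaded. Next is bin 3.

Call:
servo_tool:
  targets:
    - {"dx": -0.24, "dy": -0.1, "dz": -0.75, "spin": 0, "grip": 0}
    - {"dx": -0.4, "dy": -0.16, "dz": -1.5, "spin": 0, "grip": 0}
    - {"dx": -0.4, "dy": -0.16, "dz": -1.5, "spin": 0, "grip": 0}
    - {"dx": -0.4, "dy": -0.16, "dz": -1.5, "spin": 0, "grip": 26}
    - {"dx": -0.4, "dy": -0.16, "dz": -1.5, "spin": 0, "grip": 26}
    - {"dx": -0.4, "dy": -0.16, "dz": -1.5, "spin": 0, "grip": 26}
    - {"dx": -0.4, "dy": -0.16, "dz": 2.0, "spin": 0, "grip": 26}
    - {"dx": -0.4, "dy": -0.16, "dz": 4.2, "spin": 0, "grip": 26}
    - {"dx": 1.1, "dy": -3.9, "dz": 4.2, "spin": 0, "grip": 26}
    - {"dx": 2.6, "dy": -7.58, "dz": 4.2, "spin": 0, "grip": 26}
  squeeze: 8

```text
time_s: 9.08
tcp_pos: [0.4952, 0.2052, 0.1868]
eef_rot: [-179.8, 0.1, -67.6]
contact_force: [-0.6, -0.0, -1.3]
gripper_width: 0.0228
```

Call:
servo_tool:
  targets:
    - {"dx": 0, "dy": 0, "dz": 0, "spin": 0, "grip": 26}
    - {"dx": 0, "dy": 0, "dz": -2.5, "spin": 0, "grip": 26}
    - {"dx": 0, "dy": 0, "dz": -5, "spin": 0, "grip": 26}
    - {"dx": 0, "dy": 0, "dz": -5.7, "spin": 0, "grip": 26}
    - {"dx": 0, "dy": 0, "dz": -5.7, "spin": 0, "grip": 0}
    - {"dx": 0, "dy": 0, "dz": -5.7, "spin": 0, "grip": 0}
    - {"dx": 0, "dy": 0, "dz": -5.7, "spin": 0, "grip": 0}
    - {"dx": 0.24, "dy": 0.1, "dz": -4.93, "spin": 0, "grip": 0}
    - {"dx": 0.52, "dy": 0.21, "dz": -4.2, "spin": 0, "grip": 0}
    - {"dx": 0.52, "dy": 0.21, "dz": -4.2, "spin": 0, "grip": 0}
  squeeze: 8

```text
time_s: 9.92
tcp_pos: [0.5037, 0.2081, 0.1462]
eef_rot: [-179.5, 0.0, -67.7]
contact_force: [10.2, -0.4, -5.8]
gripper_width: 0.0085
```

Run:
```python
from h import *
im=weigh();cv2.imwrite('pics/s4.png',im)
```

```text
t 10.4167 tcp [0.5032 0.2079 0.145 ] w 0.008783807695622597 F [10.4034  0.3197 -6.0206] fx 9.7540305439802 eqN 1.7563186692146588
```

Bin 3 reads about 1.8 N, so it is light. Next is bin 4.

Call:
servo_tool:
  targets:
    - {"dx": -0.2, "dy": -0.08, "dz": -0.75, "spin": 0, "grip": 0}
    - {"dx": -0.35, "dy": -0.14, "dz": -1.5, "spin": 0, "grip": 0}
    - {"dx": -0.35, "dy": -0.14, "dz": -1.5, "spin": 0, "grip": 0}
    - {"dx": -0.35, "dy": -0.14, "dz": -1.5, "spin": 0, "grip": 26}
    - {"dx": -0.35, "dy": -0.14, "dz": -1.5, "spin": 0, "grip": 26}
    - {"dx": -0.35, "dy": -0.14, "dz": -1.5, "spin": 0, "grip": 26}
    - {"dx": -0.35, "dy": -0.14, "dz": 2.0, "spin": 0, "grip": 26}
    - {"dx": -0.35, "dy": -0.14, "dz": 4.2, "spin": 0, "grip": 26}
    - {"dx": 1.2, "dy": -3.9, "dz": 4.2, "spin": 0, "grip": 26}
    - {"dx": 2.69, "dy": -7.56, "dz": 4.2, "spin": 0, "grip": 26}
  squeeze: 8

```text
time_s: 11.25
tcp_pos: [0.5273, 0.1316, 0.1866]
eef_rot: [-179.8, 0.0, -67.6]
contact_force: [0.6, -0.6, -0.2]
gripper_width: 0.0227
```

Call:
servo_tool:
  targets:
    - {"dx": 0, "dy": 0, "dz": 0, "spin": 0, "grip": 26}
    - {"dx": 0, "dy": 0, "dz": -2.5, "spin": 0, "grip": 26}
    - {"dx": 0, "dy": 0, "dz": -5, "spin": 0, "grip": 26}
    - {"dx": 0, "dy": 0, "dz": -5.7, "spin": 0, "grip": 26}
    - {"dx": 0, "dy": 0, "dz": -5.7, "spin": 0, "grip": 0}
    - {"dx": 0, "dy": 0, "dz": -5.7, "spin": 0, "grip": 0}
    - {"dx": 0, "dy": 0, "dz": -5.7, "spin": 0, "grip": 0}
    - {"dx": 0.24, "dy": 0.1, "dz": -4.93, "spin": 0, "grip": 0}
    - {"dx": 0.52, "dy": 0.21, "dz": -4.2, "spin": 0, "grip": 0}
    - {"dx": 0.52, "dy": 0.21, "dz": -4.2, "spin": 0, "grip": 0}
  squeeze: 8

```text
time_s: 12.08
tcp_pos: [0.534, 0.1339, 0.145]
eef_rot: [-179.7, 0.0, -67.8]
contact_force: [4.6, 0.5, -6.9]
gripper_width: 0.0085
```

Run:
```python
from h import *
im=weigh();cv2.imwrite('pics/s5.png',im)
a=[cv2.imread(f'pics/{f}.png')[125:225,165:335] for f in('side0','s2','s3','s4','s5')]
a.append(a[0]*0)
a=np.vstack([np.hstack(a[:2]),np.hstack(a[2:4]),np.hstack(a[4:])])
cv2.imwrite('pics/m.png',cv2.resize(a,None,fx=2,fy=2,interpolation=cv2.INTER_CUBIC))
```

```text
t 12.5833 tcp [0.5331 0.1335 0.143 ] w 0.008712718003006664 F [ 6.3483  1.9391 -6.7842] fx 6.6096170723645224 eqN 3.7849670176703722
```

View pics/m.png

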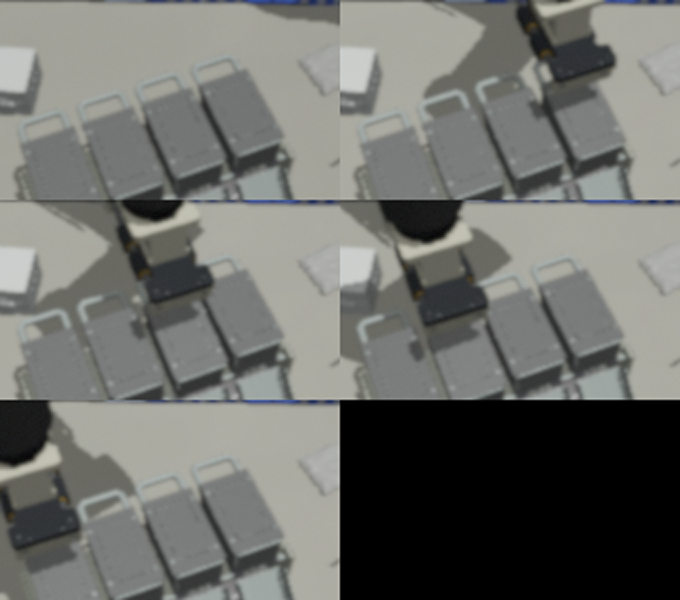

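The mosaic shows each released bin back level in the later frames. The weights split clearly: about 1.6, 3.4, 1.8 and 3.8 N for bins 1 to 4, so bins 2 and 4 are loaded. Bin 4 is already held, so I'll tip it first.

Run:
```python
import numpy as np
f=lambda t:np.array([-148*np.cos(t)+46*np.sin(t),148*np.sin(t)+46*np.cos(t)])
b=f(np.radians(6))
for t in [0,3,6,9,12,15,18,21,24,27,30,33,36,39,42,45,48,51,54,56,58,59,60]:
    d=f(np.radians(t))-b;print(t,'dx %.2f dy %.2f dz %.2f'%(d[0]*.0926,d[0]*.0377,d[1]/10))
```

```text
0 dx -0.52 dy -0.21 dz -1.52
3 dx -0.28 dy -0.11 dz -0.75
6 dx 0.00 dy 0.00 dz 0.00
9 dx 0.31 dy 0.13 dz 0.74
12 dx 0.66 dy 0.27 dz 1.45
15 dx 1.05 dy 0.43 dz 2.15
18 dx 1.47 dy 0.60 dz 2.83
21 dx 1.92 dy 0.78 dz 3.48
24 dx 2.40 dy 0.98 dz 4.10
27 dx 2.91 dy 1.18 dz 4.70
30 dx 3.45 dy 1.40 dz 5.26
33 dx 4.01 dy 1.63 dz 5.80
36 dx 4.60 dy 1.87 dz 6.30
39 dx 5.21 dy 2.12 dz 6.77
42 dx 5.85 dy 2.38 dz 7.20
45 dx 6.51 dy 2.65 dz 7.60
48 dx 7.18 dy 2.92 dz 7.95
51 dx 7.87 dy 3.20 dz 8.27
54 dx 8.58 dy 3.49 dz 8.56
56 dx 9.05 dy 3.69 dz 8.72
58 dx 9.53 dy 3.88 dz 8.87
59 dx 9.78 dy 3.98 dz 8.93
60 dx 10.02 dy 4.08 dz 9.00
```

Call:
servo_tool:
  targets:
    - {"dx": 0.45, "dy": 0.18, "dz": 0.74, "spin": 0, "grip": 0}
    - {"dx": 0.85, "dy": 0.35, "dz": 1.45, "spin": 0, "grip": 0}
    - {"dx": 1.24, "dy": 0.51, "dz": 2.15, "spin": 0, "grip": 0}
    - {"dx": 1.66, "dy": 0.68, "dz": 2.83, "spin": 0, "grip": 0}
    - {"dx": 2.11, "dy": 0.86, "dz": 3.48, "spin": 0, "grip": 0}
    - {"dx": 2.59, "dy": 1.06, "dz": 4.1, "spin": 0, "grip": 0}
    - {"dx": 3.1, "dy": 1.26, "dz": 4.7, "spin": 0, "grip": 0}
    - {"dx": 3.64, "dy": 1.48, "dz": 5.26, "spin": 0, "grip": 0}
    - {"dx": 4.2, "dy": 1.71, "dz": 5.8, "spin": 0, "grip": 0}
    - {"dx": 4.79, "dy": 1.95, "dz": 6.3, "spin": 0, "grip": 0}
  squeeze: 12

```text
time_s: 13.42
tcp_pos: [0.5785, 0.1519, 0.2076]
eef_rot: [179.9, 0.0, -67.8]
contact_force: [-10.0, 1.9, 7.8]
gripper_width: 0.0085
```

Call:
servo_tool:
  targets:
    - {"dx": 0.5, "dy": 0.2, "dz": 0.55, "spin": 0, "grip": 0}
    - {"dx": 1.15, "dy": 0.47, "dz": 1.0, "spin": 0, "grip": 0}
    - {"dx": 1.81, "dy": 0.74, "dz": 1.4, "spin": 0, "grip": 0}
    - {"dx": 2.48, "dy": 1.01, "dz": 1.77, "spin": 0, "grip": 0}
    - {"dx": 3.17, "dy": 1.29, "dz": 2.1, "spin": 0, "grip": 0}
    - {"dx": 3.88, "dy": 1.58, "dz": 2.4, "spin": 0, "grip": 0}
    - {"dx": 4.35, "dy": 1.78, "dz": 2.55, "spin": 0, "grip": 0}
    - {"dx": 4.83, "dy": 1.97, "dz": 2.7, "spin": 0, "grip": 0}
    - {"dx": 4.95, "dy": 2.02, "dz": 2.75, "spin": 0, "grip": 0}
    - {"dx": 4.95, "dy": 2.02, "dz": 2.75, "spin": 0, "grip": 0}

```text
time_s: 14.25
tcp_pos: [0.6304, 0.1731, 0.234]
eef_rot: [-179.9, 0.0, -67.8]
contact_force: [-3.9, 3.6, 4.5]
gripper_width: 0.0084
```

Run:
```python
from h import *
im=force(4,'side');cv2.imwrite('pics/t4.png',cv2.resize(im[120:310,150:340],None,fx=3,fy=3,interpolation=cv2.INTER_CUBIC))
```

```text
t 14.45 tcp [0.63   0.1729 0.2339] -67.80258887438463 w 0.008573873360207058 F [-3.3613  4.0904  4.3588] sd [0.254  0.6384 0.8523]
```

View pics/t4.png

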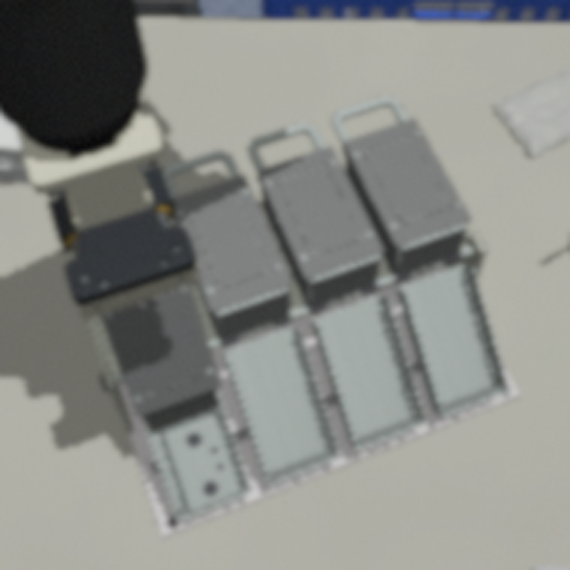

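Bin 4 is up and its block lies in lane 4, with its hole pattern at about (200,465) in the crop. I'll lower the bin.

Call:
servo_tool:
  targets:
    - {"dx": -1.2, "dy": -0.48, "dz": -0.4, "spin": 0, "grip": 0}
    - {"dx": -1.87, "dy": -0.77, "dz": -0.68, "spin": 0, "grip": 0}
    - {"dx": -2.55, "dy": -1.04, "dz": -1.0, "spin": 0, "grip": 0}
    - {"dx": -3.2, "dy": -1.31, "dz": -1.35, "spin": 0, "grip": 0}
    - {"dx": -3.86, "dy": -1.57, "dz": -1.75, "spin": 0, "grip": 0}
    - {"dx": -4.5, "dy": -1.83, "dz": -2.2, "spin": 0, "grip": 0}
    - {"dx": -5.1, "dy": -2.08, "dz": -2.67, "spin": 0, "grip": 0}
    - {"dx": -5.68, "dy": -2.32, "dz": -3.2, "spin": 0, "grip": 0}
    - {"dx": -6.24, "dy": -2.55, "dz": -3.73, "spin": 0, "grip": 0}
    - {"dx": -6.78, "dy": -2.76, "dz": -4.3, "spin": 0, "grip": 0}

```text
time_s: 15.28
tcp_pos: [0.5611, 0.1439, 0.1895]
eef_rot: [180.0, -0.0, -67.8]
contact_force: [2.3, -3.0, -1.6]
gripper_width: 0.0088
```

Call:
servo_tool:
  targets:
    - {"dx": -0.49, "dy": -0.2, "dz": -0.62, "spin": 0, "grip": 0}
    - {"dx": -0.95, "dy": -0.38, "dz": -1.25, "spin": 0, "grip": 0}
    - {"dx": -1.38, "dy": -0.56, "dz": -1.9, "spin": 0, "grip": 0}
    - {"dx": -1.79, "dy": -0.73, "dz": -2.59, "spin": 0, "grip": 0}
    - {"dx": -2.16, "dy": -0.88, "dz": -3.29, "spin": 0, "grip": 0}
    - {"dx": -2.49, "dy": -1.01, "dz": -4.0, "spin": 0, "grip": 0}
    - {"dx": -2.79, "dy": -1.14, "dz": -4.75, "spin": 0, "grip": 0}
    - {"dx": -3.06, "dy": -1.25, "dz": -5.5, "spin": 0, "grip": 0}
    - {"dx": -3.29, "dy": -1.34, "dz": -6.2, "spin": 0, "grip": 0}
    - {"dx": -3.29, "dy": -1.34, "dz": -6.2, "spin": 0, "grip": 0}

```text
time_s: 16.12
tcp_pos: [0.5288, 0.1315, 0.1273]
eef_rot: [-180.0, 0.0, -67.8]
contact_force: [3.2, -3.1, -1.7]
gripper_width: 0.0086
```

Call:
servo_tool:
  targets:
    - {"dx": 0, "dy": 0, "dz": 0, "spin": 0, "grip": 26}
    - {"dx": 0, "dy": 0, "dz": 0, "spin": 0, "grip": 26}
    - {"dx": 0, "dy": 0, "dz": 0, "spin": 0, "grip": 26}
    - {"dx": 0, "dy": 0, "dz": 3.5, "spin": 0, "grip": 26}
    - {"dx": 0, "dy": 0, "dz": 5.65, "spin": 0, "grip": 26}
    - {"dx": -1.5, "dy": 3.6, "dz": 5.65, "spin": 0, "grip": 26}
    - {"dx": -3.0, "dy": 7.3, "dz": 5.65, "spin": 0, "grip": 26}
    - {"dx": -4.6, "dy": 11, "dz": 5.65, "spin": 0, "grip": 26}
    - {"dx": -6.15, "dy": 14.8, "dz": 5.65, "spin": 0, "grip": 26}
    - {"dx": -6.15, "dy": 14.8, "dz": 5.65, "spin": 0, "grip": 26}

```text
time_s: 16.95
tcp_pos: [0.4656, 0.2849, 0.1849]
eef_rot: [-179.9, 0.1, -67.6]
contact_force: [-0.3, -1.6, 0.4]
gripper_width: 0.023
```

Call:
servo_tool:
  targets:
    - {"dx": 0, "dy": 0, "dz": 0, "spin": 0, "grip": 26}
    - {"dx": 0, "dy": 0, "dz": -2.5, "spin": 0, "grip": 26}
    - {"dx": 0, "dy": 0, "dz": -5, "spin": 0, "grip": 26}
    - {"dx": 0, "dy": 0, "dz": -5.7, "spin": 0, "grip": 26}
    - {"dx": 0, "dy": 0, "dz": -5.7, "spin": 0, "grip": 0}
    - {"dx": 0, "dy": 0, "dz": -5.7, "spin": 0, "grip": 0}
    - {"dx": 0, "dy": 0, "dz": -5.7, "spin": 0, "grip": 0}
    - {"dx": 0.24, "dy": 0.1, "dz": -4.93, "spin": 0, "grip": 0}
    - {"dx": 0.52, "dy": 0.21, "dz": -4.2, "spin": 0, "grip": 0}
    - {"dx": 0.52, "dy": 0.21, "dz": -4.2, "spin": 0, "grip": 0}
  squeeze: 12

```text
time_s: 17.78
tcp_pos: [0.4717, 0.2806, 0.1445]
eef_rot: [179.9, -0.0, -67.9]
contact_force: [-7.6, -2.0, 0.7]
gripper_width: 0.0083
```

Run:
```python
from h import *
im=weigh(5);cv2.imwrite('pics/s6.png',im)
```

```text
t 18.1333 tcp [0.4713 0.2804 0.1435] w 0.008584102576160027 F [-7.1617 -1.8172 -0.1655] fx -7.316821558991131 eqN 3.174519926637281
```

Bin 2 reads 3.2 N again, which confirms it is loaded. I'll tip it.

Call:
servo_tool:
  targets:
    - {"dx": 0.17, "dy": 0.07, "dz": 0.74, "spin": 0, "grip": 0}
    - {"dx": 0.52, "dy": 0.21, "dz": 1.46, "spin": 0, "grip": 0}
    - {"dx": 0.91, "dy": 0.37, "dz": 2.17, "spin": 0, "grip": 0}
    - {"dx": 1.33, "dy": 0.54, "dz": 2.85, "spin": 0, "grip": 0}
    - {"dx": 1.78, "dy": 0.72, "dz": 3.5, "spin": 0, "grip": 0}
    - {"dx": 2.25, "dy": 0.92, "dz": 4.13, "spin": 0, "grip": 0}
    - {"dx": 2.75, "dy": 1.12, "dz": 4.74, "spin": 0, "grip": 0}
    - {"dx": 3.29, "dy": 1.34, "dz": 5.3, "spin": 0, "grip": 0}
    - {"dx": 3.85, "dy": 1.57, "dz": 5.85, "spin": 0, "grip": 0}
    - {"dx": 4.44, "dy": 1.81, "dz": 6.35, "spin": 0, "grip": 0}

```text
time_s: 18.97
tcp_pos: [0.5174, 0.2999, 0.2086]
eef_rot: [-179.9, 0.0, -67.8]
contact_force: [-4.1, 0.2, 4.1]
gripper_width: 0.0081
```

Call:
servo_tool:
  targets:
    - {"dx": 0.6, "dy": 0.25, "dz": 0.48, "spin": 0, "grip": 0}
    - {"dx": 1.24, "dy": 0.5, "dz": 0.92, "spin": 0, "grip": 0}
    - {"dx": 1.88, "dy": 0.77, "dz": 1.33, "spin": 0, "grip": 0}
    - {"dx": 2.54, "dy": 1.03, "dz": 1.69, "spin": 0, "grip": 0}
    - {"dx": 3.22, "dy": 1.31, "dz": 2.02, "spin": 0, "grip": 0}
    - {"dx": 3.92, "dy": 1.59, "dz": 2.32, "spin": 0, "grip": 0}
    - {"dx": 4.39, "dy": 1.79, "dz": 2.48, "spin": 0, "grip": 0}
    - {"dx": 4.86, "dy": 1.98, "dz": 2.63, "spin": 0, "grip": 0}
    - {"dx": 5.1, "dy": 2.07, "dz": 2.7, "spin": 0, "grip": 0}
    - {"dx": 5.1, "dy": 2.07, "dz": 2.7, "spin": 0, "grip": 0}

```text
time_s: 19.8
tcp_pos: [0.5689, 0.3214, 0.2333]
eef_rot: [-179.9, 0.1, -67.8]
contact_force: [-3.6, 4.7, 4.1]
gripper_width: 0.0087
```

Run:
```python
from h import *
im=force(4,'side');cv2.imwrite('pics/t2.png',cv2.resize(im[120:310,150:340],None,fx=3,fy=3,interpolation=cv2.INTER_CUBIC))
```

```text
t 20.0 tcp [0.5684 0.3212 0.2332] -67.80706910402502 w 0.008737503495552242 F [-3.3053  4.19    3.7544] sd [0.2627 0.2968 0.3477]
```

View pics/t2.png

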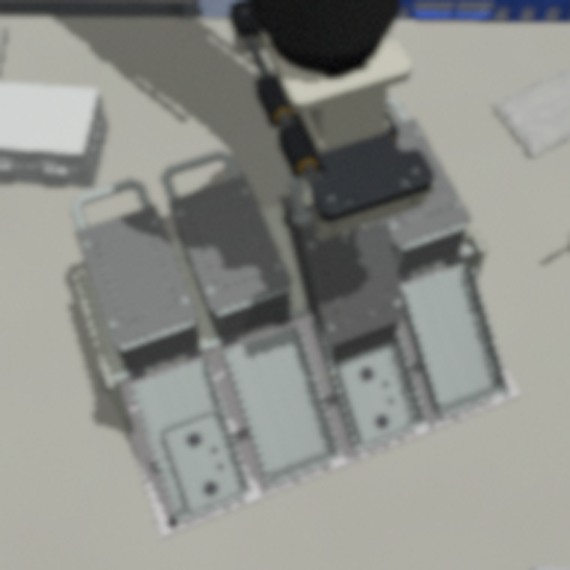

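Block 2 lies in lane 2, with its holes at about (375,395) in the crop, and bin 4 is shut with its block at the stop. I'll lower bin 2 along the same path.

Call:
servo_tool:
  targets:
    - {"dx": -1.1, "dy": -0.45, "dz": -0.4, "spin": 0, "grip": 0}
    - {"dx": -1.85, "dy": -0.75, "dz": -0.68, "spin": 0, "grip": 0}
    - {"dx": -2.53, "dy": -1.03, "dz": -1.0, "spin": 0, "grip": 0}
    - {"dx": -3.2, "dy": -1.31, "dz": -1.35, "spin": 0, "grip": 0}
    - {"dx": -3.86, "dy": -1.57, "dz": -1.75, "spin": 0, "grip": 0}
    - {"dx": -4.5, "dy": -1.83, "dz": -2.2, "spin": 0, "grip": 0}
    - {"dx": -5.1, "dy": -2.08, "dz": -2.67, "spin": 0, "grip": 0}
    - {"dx": -5.68, "dy": -2.32, "dz": -3.2, "spin": 0, "grip": 0}
    - {"dx": -6.24, "dy": -2.55, "dz": -3.73, "spin": 0, "grip": 0}
    - {"dx": -6.8, "dy": -2.77, "dz": -4.3, "spin": 0, "grip": 0}

```text
time_s: 20.83
tcp_pos: [0.4993, 0.2916, 0.1894]
eef_rot: [180.0, -0.0, -67.8]
contact_force: [1.4, -0.7, -2.5]
gripper_width: 0.0086
```

Call:
servo_tool:
  targets:
    - {"dx": -0.5, "dy": -0.2, "dz": -0.62, "spin": 0, "grip": 0}
    - {"dx": -0.97, "dy": -0.39, "dz": -1.25, "spin": 0, "grip": 0}
    - {"dx": -1.41, "dy": -0.57, "dz": -1.9, "spin": 0, "grip": 0}
    - {"dx": -1.83, "dy": -0.74, "dz": -2.59, "spin": 0, "grip": 0}
    - {"dx": -2.21, "dy": -0.9, "dz": -3.29, "spin": 0, "grip": 0}
    - {"dx": -2.55, "dy": -1.03, "dz": -4.0, "spin": 0, "grip": 0}
    - {"dx": -2.87, "dy": -1.17, "dz": -4.75, "spin": 0, "grip": 0}
    - {"dx": -3.15, "dy": -1.28, "dz": -5.5, "spin": 0, "grip": 0}
    - {"dx": -3.39, "dy": -1.38, "dz": -6.2, "spin": 0, "grip": 0}
    - {"dx": -3.39, "dy": -1.38, "dz": -6.2, "spin": 0, "grip": 0}

```text
time_s: 21.67
tcp_pos: [0.4661, 0.2789, 0.1274]
eef_rot: [-179.9, 0.0, -67.8]
contact_force: [4.3, -2.7, -2.2]
gripper_width: 0.0086
```

Call:
servo_tool:
  targets:
    - {"dx": 0, "dy": 0, "dz": 0, "spin": 0, "grip": 26}
    - {"dx": 0, "dy": 0, "dz": 0, "spin": 0, "grip": 26}
    - {"dx": 0, "dy": 0, "dz": 0, "spin": 0, "grip": 26}
    - {"dx": 0, "dy": 0, "dz": 2.5, "spin": 0, "grip": 26}
    - {"dx": 0, "dy": 0, "dz": 5.65, "spin": 0, "grip": 26}
    - {"dx": 0, "dy": 0, "dz": 8, "spin": 0, "grip": 26}
    - {"dx": -2, "dy": 2, "dz": 10, "spin": 0, "grip": 26}
    - {"dx": -4, "dy": 4, "dz": 12, "spin": 0, "grip": 26}
    - {"dx": -5, "dy": 6, "dz": 13, "spin": 0, "grip": 26}
    - {"dx": -5, "dy": 7, "dz": 13, "spin": 0, "grip": 26}

```text
time_s: 22.5
tcp_pos: [0.4152, 0.3516, 0.2615]
eef_rot: [-179.7, 0.2, -67.7]
contact_force: [0.5, 0.4, 0.3]
gripper_width: 0.0228
```

Run:
```python
from h import *
b=cv2.imread('pics/side0.png')
im=force(3,'side');a=np.hstack([b[120:310,150:400],im[120:310,150:400]])
cv2.imwrite('pics/f.png',cv2.resize(a,None,fx=1.6,fy=1.6,interpolation=cv2.INTER_CUBIC))
for n in('tip_box','wash_bottle'):print(n,r.cut_out(n,'side')[0]['extent'])
```

```text
t 22.65 tcp [0.4155 0.3491 0.2574] -67.75303699369672 w 0.022814619595929772 F [ 0.363  -0.0025 -0.6935] sd [0.2808 1.2151 0.2234]
tip_box [139.2, 147.1, 188.1, 182.0]
wash_bottle [351.7, 166.2, 388.6, 211.2]
```

View pics/f.png

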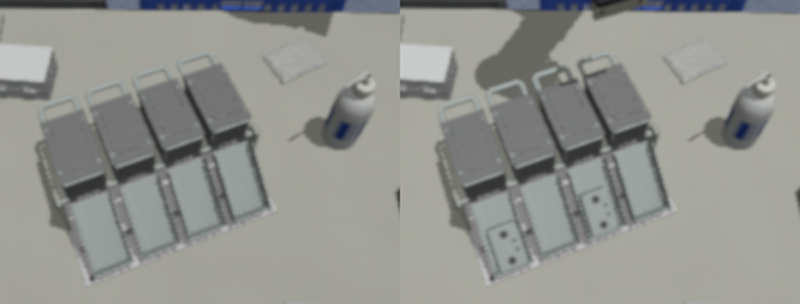

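The before and after view shows all four bins level, with blocks at the stops of lanes 4 (505,245) and 2 (600,210). Lanes 1 and 3 are empty, the bystanders are unmoved and the gripper is clear. I'll hand in.

```bash
python3 -c "
from plant import r
print(r.close_job(),r.get_state()['time_s'])"
```

```text
the job is handed in; nothing more can be done
the job is handed in; nothing more can be done
```

The job is done and handed in at about 23 s. Bins 2 and 4 were loaded: I tipped both, and their blocks now lie at the stops of lanes 2 and 4. I eased all four bins up about 6° first. The load on each bar, corrected for the sideways push, was about 1.6, 3.4, 1.8 and 3.8 N for bins 1 to 4. I then tipped bin 4 and bin 2 to about 59° and lowered each by its handle.

- **Final picture:** all four bins are shut, lanes 1 and 3 are empty, and the tip box and wash bottle stand where they were, within 2 to 3 pixels of where they started. The gripper is clear of everything.
- **Weights:** the two empty bins read 0.4 to 0.6 N above the stated 1.2 N, probably from friction in the pinch. A second weighing of bin 2 gave 3.2 N, so the split is clear.
- **Position error:** my handle estimates were 2 to 3 mm off, which caused sideways forces of about 10 N while gripping, well under the limits.

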